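# Weigh a closed canister on the baker's scale

### The arm

A 6-joint arm with a two-finger parallel gripper is mounted at the origin on the work surface. World frame = base frame: x ahead of the robot, y to its left, z up, the work surface at z = 0. Lengths are in m, angles in rad, forces in N, time in s.
With the tool pointing down it reaches from about 0.3 to 0.875 m from the base axis. Payload 6.4 kg.
Tool frame: the origin (TCP) lies on the centre line of the jaws, within the pads' length; the fingertips stand 25 mm ahead of it and the grasp point (between the pads) lies 6 mm ahead of it; z points along the fingers, y is the line along which they close (so a half turn about z gives the same grasp; the last joint's range is limited). The gripper opens to 85 mm and grips with 20 to 120 N. Pads are 22 mm wide; open, the fingers measure 114 mm over their backs; the gripper's body (76 mm by 85 mm) begins 54 mm behind the grasp point. The pads swing forward as they close: fully open they stand 13 mm farther back than shut.
Start: joints at [-1.326, 0.181, 1.607, -0, 1.354, -0.206], TCP at [0.251, -0.518, 0.256] pointing down, gripper open.
Joint ranges: [-2.99, 2.99], [-0.89, 2.07], [0.3, 2.58], [-1.14, 4.28], [0, 2.63], [-3.12, 3.12]. Speed limits (rad/s): [2.57, 2.57, 3.01, 3.14, 3.14, 3.14].

### API

Orientations are given as a unit quaternion [w, x, y, z].
In Python, from bench import get_obs, camera, hand_in, spot_in gives the robot as it stands.
- The arm moves only by the shell command python3 -m jog 'ROWS'. ROWS is JSON, one flat list of numbers, 7 for each row, row after row: the shift along the tool's x, y, z in m, then the turn, a rotation vector about the tool's x, y, z in rad, then the closure, from 0 (fully open) to 1 (shut). A call has 1 to 20 rows; each row is the pose to reach, as a shift and turn from the pose commanded when the call began, along the tool's axes at that moment; what a row does not reach only later rows make up. A row lasts 1/8 s, in which the tool goes at most 62.5 mm and 10.7 degrees, less where a joint would pass 70% of its speed; a pose out of reach is approached as far as the arm can. A call with a gripper value outside its range is refused whole. The fingers move at their own pace and stop on an object; the grip force is fixed at half the most. Time passes only in rows, so rows that repeat a pose let the fingers close. It gives the time, the measured TCP pose, the force, the opening and the grip force at its end, in the units of the state.
- get_obs(): the state, without advancing time (a new reading comes with each control period).
- camera(name): name is "side" or "top" or "wrist"; returns a dict with "frame" (400x640x3 uint8, red, green, blue), "mtx" (3x3 intrinsics, pixels), "distortion" ([k1, k2, p1, p2, k3] as OpenCV has them; the pictures are not rectified), "extrinsics" (4x4, takes a point from camera to world coordinates). Camera axes: x right, y up, looking along -z (the intrinsics and any distortion apply to the point x, -y, -z); pixel columns grow to the right and rows downward; lengths in m; the calibration is good to about 2 mm. A picture is of the moment at which its call begins. There is no depth.
- hand_in(): hands the job in; it is judged then, once.
Trained networks look in a picture, given as the dict that the camera call returned (one of the last four; its "shot" number tells which), for a name from the list of things; names that differ only in an ending like _2 or _b are one class to them, and where a whole thing is asked for, a point or a joint stands for the part that bears it (a point fixed in the world has none). Each returns a list of dicts, best first, with "confidence" (0 to 1); they miss things now and then, are a little off and sometimes report something else, mostly with a low value. They report only what shows in the picture. A call takes as long as a camera call. They do not tell look-alikes from the thing itself.
- spot_in(picture, name): "xyz" ([x, y, z] in m, in world coordinates, good to about 4 mm: the middle of the surface that is visible of it).
The state is a dict: "time_s": time; "q": joint angles; "dq": joint speeds; "joint_efforts": joint torques, N m; "eef_pos": TCP position; "eef_rot": TCP orientation; "wrist_force": force on the tool from outside, world axes, zero at the start; "torque": the same for the moment, N m; "opening": opening from 0.0 (shut) to 1.0 (fully open); "grasp_force": force on a finger pad.
Only numpy, scipy, OpenCV 4.12 (cv2) and the standard library are available. Lean on these libraries where they do the work, as an engineer would, in place of code of your own. Each camera call takes 0.05 s, during which the arm holds its last target. There are 200 camera calls.

### The job

Weigh the closed canister that stands on the baker's scale: thread both ring weights gently over the post of the empty plate, one on the other, fully down, then move the sliding poise along its rail until the beam floats level and stays so by itself. The scale is delicate: never press hard on its plates or beam, and move the poise with light sideways pushes on its knob, without pinching it. Leave the canister and the cup and the glass jar beside the scale alone.

Things in the scene. Friction and masses are not known exactly. Their poses are not given: they have to be found in the camera images.
- scale: Baker's scale, fixed to the table, turned by up to 0.2 rad. Grey base 110 x 240 x 34 mm; origin under its centre, on the table; z up, y along the beam towards the canister's plate, x away from the robot. Fulcrum 78 mm above the origin. Two round steel plates 160 mm to either side along y are kept horizontal by linkages, so the place of a thing on its plate does not matter. A pointer meets a fixed mark at level.
- beam (a joint): Beam angle, rad: 0 level, positive with the post's plate (y = -160 mm) down; stops at -0.08 and 0.08 (plates 13 mm off level). Starts at -0.08 and, with both rings on, stays there until the poise has moved far enough. Between stops it settles in about 1.5 s, 0.0041 rad per mm of poise travel; any touch, also pushing the poise, disturbs it. Canister 0.53 to 0.70 kg, not known beforehand.
- post_foot (a point): Middle of the top of the empty weight plate (radius 66 mm, 102 mm above the table at level), at the foot of its upright steel post (12 mm diameter, 50 mm tall, the top 8 mm tapered to 5 mm, always vertical). The plate sinks when pressed.
- weight_plate: The empty weight plate with its post; origin on the beam, 24 mm straight below post_foot.
- load_top (a point): Middle of the top of the other plate, radius 66 mm, on which the canister stands.
- poise (a joint): Position of the poise (250 g) along the rail in m, 0 at the canister end to 0.20 at the post end; growing = along the scale's -y. It starts between 0 and 0.02; greater values make the weight side heavier. Balance falls somewhere between 0.045 and 0.175. Sliding takes about 1.5 N and it stays where it is left.
- knob_top (a point): Middle of the top of the poise's upright black knob (18 mm diameter, 45 mm tall, standing on the 30 mm long, 26 mm wide poise block). The rail runs along the scale's y, 100 mm in front of the fulcrum (on the robot's side); with the beam level the knob's top is 139 mm above the table, up to 8 mm more or less as it tilts.
- ring_a: Steel ring weight, lying flat on the table: 50 mm outer diameter, 21 mm thick, with a 15 mm hole through its middle, 0.30 kg. Origin at the centre of its underside, z up.
- ring_b: The second ring weight, the same as the first.
- canister: White ceramic canister with wooden lid, 82 mm across and 114 mm tall over its knob, standing on the plate without post. Origin at the centre of its underside. Not to be touched.
- cup: Cup 72 mm across, 70 mm tall, on the table; bystander. Origin at the centre of its underside.
- spice_jar: Glass jar 48 mm across, 85 mm tall, on the table; bystander. Origin at the centre of its underside.
Not all that is in view belongs to the job. What is shaped like the ring_b but turquoise is not meant. What is shaped like the ring_a but pink is not meant.

How it is judged:
By the outcome, as a careful person would: the job done as asked, in the order asked, and still so for the second after the job is handed in, with the robot touching nothing.
It also fails if it takes over 72 s, if anything falls off the work surface, if the arm or the gripper's body presses on something with over 40 N, if the wrist force passes 120 N, or if a joint passes its speed limit or range.

## Working session

There is one attempt and no reset: what is moved stays moved. The work goes in short steps, Python scripts to look and compute and a shell command to move; the robot and the scene stay as the last step left them, time stands still between calls to the robot, and variables do not carry over. Pictures are saved under pics/ and viewed, at most 10 in all, crops included, and the job is handed in when it is done.

```bash
ls; mkdir -p pics; cat > h.py <<'E'
import numpy as np, cv2
from bench import get_obs, camera, hand_in, spot_in
from scipy.spatial.transform import Rotation as R
def save(p,n): cv2.imwrite('pics/'+n,p['frame'][:,:,::-1])
def px(p,X):
    T=np.linalg.inv(np.array(p['extrinsics'])); c=(T[:3,:3]@np.atleast_2d(X).T).T+T[:3,3]
    c=c*[1,-1,-1]
    return cv2.projectPoints(c,np.zeros(3),np.zeros(3),np.array(p['mtx']),np.array(p['distortion'],float))[0][:,0]
def ray(p,uv,z):
    n=cv2.undistortPoints(np.array(uv,float).reshape(-1,1,2),np.array(p['mtx']),np.array(p['distortion'],float))[:,0]
    T=np.array(p['extrinsics']); d=(T[:3,:3]@np.c_[n[:,0],-n[:,1],-np.ones(len(n))].T).T
    return T[:3,3]+d*((z-T[2,3])/d[:,2])[:,None]
def tool():
    o=get_obs(); w,x,y,z=o['eef_rot']; return np.array(o['eef_pos']),R.from_quat([x,y,z,w]),o
E
cat > a.py <<'E'
from h import *
for c in ('top','side'):
    p=camera(c); save(p,c+'0.png')
    for n in ['post_foot','weight_plate','load_top','knob_top','ring_a','canister','cup','spice_jar','scale','poise']:
        for d in spot_in(p,n): print(c,n,np.round(d['xyz'],3),round(d['confidence'],2),px(p,d['xyz']).round())
p,r,o=tool(); print(p,r.as_matrix().round(3),o['time_s'],o['wrist_force'])
E
python3 a.py
```

```text
pics
top post_foot [ 0.571 -0.194  0.116] 0.84 [[406. 179.]]
top weight_plate [ 0.569 -0.196  0.115] 0.59 [[407. 179.]]
top load_top [0.539 0.137 0.088] 0.97 [[280. 194.]]
top knob_top [0.466 0.048 0.091] 0.64 [[313. 221.]]
top ring_a [ 0.584 -0.374  0.021] 0.82 [[463. 180.]]
top ring_a [0.651 0.36  0.028] 0.79 [[207. 160.]]
top ring_a [ 0.68  -0.378  0.022] 0.67 [[462. 148.]]
top ring_a [0.556 0.385 0.025] 0.61 [[197. 193.]]
top ring_a [0.463 0.413 0.019] 0.53 [[187. 226.]]
top canister [0.567 0.112 0.19 ] 0.65 [[285. 175.]]
top cup [0.461 0.325 0.031] 0.92 [[216. 226.]]
top cup [ 0.57  -0.194  0.114] 0.4 [[406. 179.]]
top spice_jar [ 0.406 -0.287  0.088] 0.66 [[443. 243.]]
top poise [0.462 0.05  0.094] 0.61 [[312. 222.]]
top poise [ 0.574 -0.194  0.116] 0.25 [[406. 177.]]
side post_foot [ 0.566 -0.194  0.114] 0.68 [[346. 165.]]
side weight_plate [ 0.566 -0.187  0.117] 0.74 [[345. 166.]]
side load_top [0.548 0.151 0.094] 0.65 [[287. 236.]]
side knob_top [0.464 0.06  0.087] 0.59 [[334. 229.]]
side ring_a [0.552 0.389 0.021] 0.8 [[229. 317.]]
side ring_a [0.646 0.368 0.024] 0.75 [[204. 295.]]
side ring_a [0.46  0.422 0.024] 0.67 [[253. 343.]]
side canister [0.557 0.135 0.163] 0.92 [[287. 210.]]
side cup [0.456 0.317 0.047] 0.77 [[281. 305.]]
side spice_jar [ 0.423 -0.273  0.053] 0.54 [[399. 183.]]
side spice_jar [0.467 0.062 0.086] 0.53 [[332. 229.]]
side scale [ 0.546 -0.034  0.085] 0.79 [[325. 202.]]
side poise [0.468 0.067 0.087] 0.62 [[331. 230.]]
[ 0.25053435 -0.5175801   0.25630144] [[ 0.9    0.436  0.   ]
 [ 0.436 -0.9   -0.   ]
 [ 0.     0.    -1.   ]] 1.1 [ 0.20215008 -0.87485439 -0.53335127]
```

```bash
python3 - <<'E'
import cv2
a=cv2.imread('pics/top0.png')
cv2.imwrite('pics/top1.png',cv2.resize(a[100:290,160:500],None,fx=2.3,fy=2.3,interpolation=cv2.INTER_CUBIC))
E
```

```text
(no output)
```

View pics/top1.png

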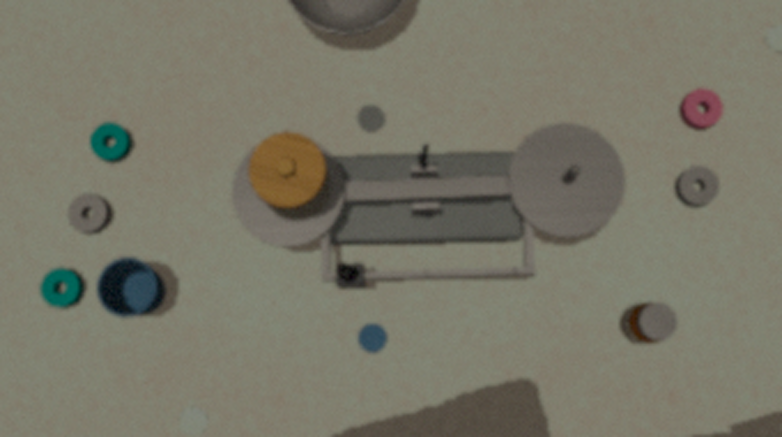

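View pics/side0.png

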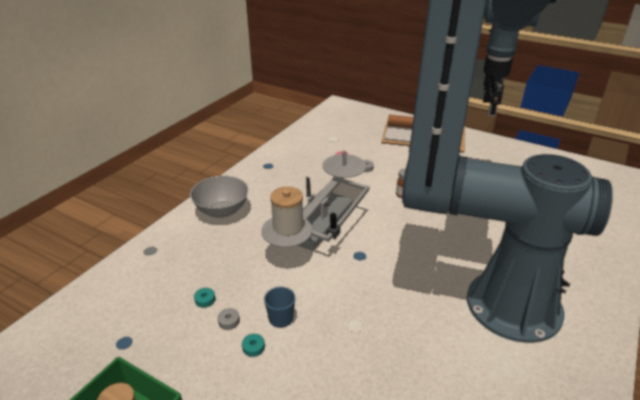

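The top picture shows five ring-shaped things, at frame pixels: turquoise (207,160) and (187,226), pink (462,148), and plain grey steel (463,180) and (197,193). The two grey ones fit the description, and the enlarged crop confirms it. The post plate is at (406,179), and the poise knob is at the canister end, about (312,219). I'll go to the right-hand grey ring first.

```bash
python3 -m jog '[0.05,0.003,0.01,0,0,0,0, 0.10,0.005,0.02,0,0,0,0, 0.15,0.008,0.04,0,0,0,0, 0.2,0.01,0.06,0,0,0,0, 0.25,0.012,0.08,0,0,0,0, 0.3,0.014,0.1,0,0,0,0, 0.34,0.016,0.1,0,0,0,0, 0.363,0.016,0.1,0,0,0,0, 0.363,0.016,0.1,0,0,0,0,0.363,0.016,0.1,0,0,0,0]'
cat > b.py <<'E'
from h import *
import sys
p=camera('wrist'); save(p,sys.argv[1])
P,r,o=tool(); print('tcp',P.round(4),r.as_matrix()[:,0].round(3),o['time_s'])
for n in sys.argv[2:]:
    for d in spot_in(p,n):
        X=np.array(d['xyz']); print(n,X.round(4),round(d['confidence'],2),px(p,X).round(),'tool',r.inv().apply(X-P).round(4))
E
python3 b.py w1.png ring_a post_foot
python3 - <<'E'
from h import *
t=camera('top')
uv=np.array([[325,277],[531,272],[333,241],[521,240],[567,182],[291,192]])/2.3+[160,100]
for q,z in zip(uv,[.085,.1,.034,.034,.115,.089]): print(ray(t,q,z).round(3))
E
```

```text
time_s: 2.35
eef_pos: [0.5834, -0.3746, 0.1565]
eef_rot: [0.0, 0.975, 0.223, -0.0]
wrist_force: [0.4, -0.1, -0.4]
opening: 1.002
grasp_force: 0.0
tcp [ 0.5832 -0.3748  0.1566] [ 0.901  0.435 -0.   ] 2.4
ring_a [ 0.5858 -0.3739  0.0213] 0.78 [[318. 196.]] tool [0.0028 0.0003 0.1353]
ring_a [ 0.6856 -0.3909  0.0207] 0.72 [[399.  86.]] tool [0.0853 0.059  0.1359]
post_foot [ 0.5883 -0.2309  0.1166] 0.76 [[ 41. 122.]] tool [ 0.0671 -0.1274  0.0399]
[[0.468 0.08  0.085]]
[[ 0.47  -0.153  0.1  ]]
[[0.517 0.075 0.034]]
[[ 0.516 -0.153  0.034]]
[[ 0.57  -0.195  0.115]]
[[0.567 0.12  0.089]]
```

View pics/w1.png

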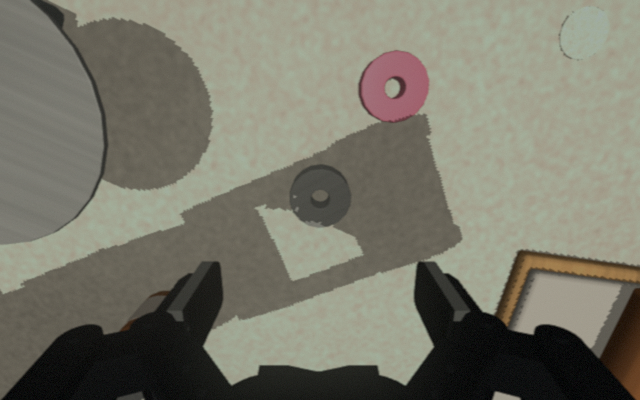

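The steel ring is at (320,196), between the jaws, and the pink one is at (395,87). I'll descend and grip the steel ring.

```bash
python3 -m jog '[0.003,0.0003,0.05,0,0,0,0, 0.003,0.0003,0.1,0,0,0,0, 0.003,0.0003,0.129,0,0,0,0, 0.003,0.0003,0.129,0,0,0,0,0.003,0.0003,0.129,0,0,0,0.2, 0.003,0.0003,0.129,0,0,0,0.4, 0.003,0.0003,0.129,0,0,0,0.6,0.003,0.0003,0.129,0,0,0,0.8, 0.003,0.0003,0.129,0,0,0,0.8,0.003,0.0003,0.129,0,0,0,0.8]'
```

```text
time_s: 3.8
eef_pos: [0.5884, -0.3741, 0.0305]
eef_rot: [0.002, 0.975, 0.224, 0.001]
wrist_force: [-0.6, 0.4, 5.0]
opening: 0.557
grasp_force: 61.2
```

Fingertips are just brushing the table. I'll regrip 5 mm higher so they stay clear of the plate later, then lift.

```bash
python3 -m jog '[0,0,-0.004,0,0,0,0.3, 0,0,-0.004,0,0,0,0.3, 0,0,-0.004,0,0,0,0.3, 0,0,-0.004,0,0,0,0.6,0,0,-0.004,0,0,0,0.8, 0,0,-0.004,0,0,0,0.8, 0,0,-0.004,0,0,0,0.8]'
python3 -m jog '[0,0,-0.05,0,0,0,0.8, 0,0,-0.1,0,0,0,0.8, 0,0,-0.15,0,0,0,0.8,0,0,-0.19,0,0,0,0.8,0,0,-0.19,0,0,0,0.8]'
python3 b.py w2.png ring_a post_foot

```

```text
time_s: 4.68
eef_pos: [0.5873, -0.373, 0.032]
eef_rot: [0.0, 0.975, 0.224, 0.0]
wrist_force: [-0.9, 0.5, 5.5]
opening: 0.555
grasp_force: 61.4
time_s: 5.3
eef_pos: [0.5886, -0.374, 0.2252]
eef_rot: [0.003, 0.975, 0.224, 0.002]
wrist_force: [-0.2, 0.7, -2.9]
opening: 0.553
grasp_force: 63.4
tcp [ 0.5874 -0.373   0.2218] [0.9   0.436 0.001] 5.35
ring_a [ 0.5885 -0.3715  0.2119] 0.85 [[312. 278.]] tool [ 0.0017 -0.0009  0.0099]
ring_a [ 0.6871 -0.3896  0.0209] 0.74 [[378.  93.]] tool [0.0824 0.0581 0.2011]
post_foot [ 0.5807 -0.2018  0.119 ] 0.77 [[ 72. 113.]] tool [ 0.0685 -0.1572  0.1026]
```

View pics/w2.png

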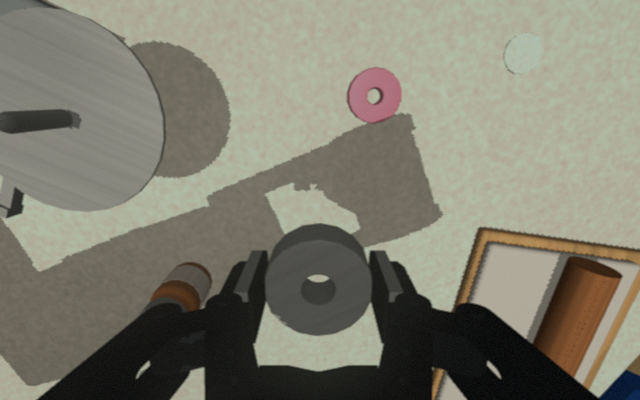

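The ring is held, with its hole centred at about (319,289). The post's foot is near (75,118). Next I'll move so the post stands just ahead of the ring in the wrist view.

```bash
python3 -m jog '[-0.002,-0.04,-0.01,0,0,0,0.8, -0.004,-0.09,-0.01,0,0,0,0.8, -0.008,-0.14,-0.01,0,0,0,0.8,-0.008,-0.168,-0.01,0,0,0,0.8,-0.008,-0.168,-0.01,0,0,0,0.8,-0.008,-0.168,-0.01,0,0,0,0.8,-0.008,-0.168,-0.01,0,0,0,0.8]'
python3 b.py w3.png ring_a post_foot
python3 - <<'E'
import cv2
a=cv2.imread('pics/w3.png')
cv2.imwrite('pics/w3c.png',cv2.resize(a[0:400,140:500],(720,800))[:600] if 0 else cv2.resize(a[50:330,190:450],None,fx=2.1,fy=2.1,interpolation=cv2.INTER_CUBIC))
E
```

```text
time_s: 6.32
eef_pos: [0.5067, -0.2258, 0.2305]
eef_rot: [-0.0, 0.975, 0.223, -0.0]
wrist_force: [0.6, -0.7, -2.7]
opening: 0.553
grasp_force: 63.6
tcp [ 0.5068 -0.2258  0.2307] [ 0.9    0.435 -0.   ] 6.375
ring_a [ 0.6893 -0.3888  0.0192] 0.77 [[561.  79.]] tool [0.0936 0.2263 0.2113]
ring_a [ 0.5056 -0.2221  0.2184] 0.74 [[309. 280.]] tool [ 0.0006 -0.0038  0.0123]
post_foot [ 0.579  -0.1929  0.1171] 0.74 [[320.  94.]] tool [0.0794 0.0019 0.1135]
```

View pics/w3c.png

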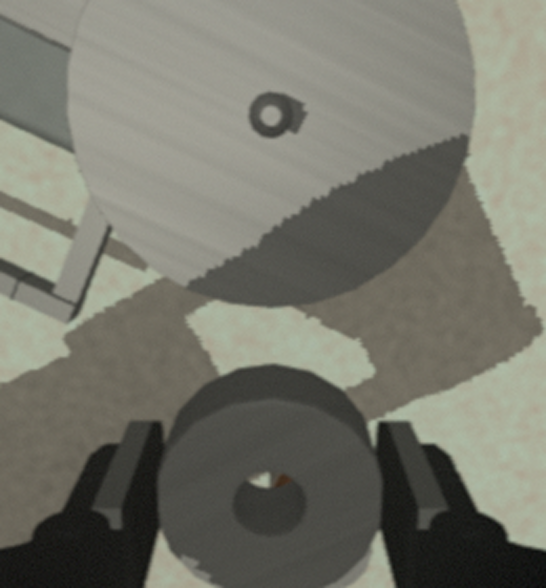

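Post tip at frame pixel (318.6,104.8), ring hole's top rim centred at (318,290).

```bash
python3 - <<'E'
from h import *
p=camera('wrist'); P,r,o=tool()
for zt in (.0105,.0125):
    a=ray(p,[318.1,290],P[2]-zt)[0]; print('hole',a.round(4),r.inv().apply(a-P).round(4))
for z in (.163,.165):
    b=ray(p,[318.6,104.8],z)[0]; print('tip',b.round(4),r.inv().apply(b-P).round(4))
print('foot plate', px(p,[b[0],b[1],.115]))
# width check
for u in ([190+158/2.1,290],[190+382/2.1,290]): print(r.inv().apply(ray(p,u,P[2]-.0115)[0]-P).round(4))
E
```

```text
hole [ 0.5039 -0.2275  0.2205] [-0.0034  0.0005  0.0105]
hole [ 0.5028 -0.228   0.2185] [-0.0046  0.0005  0.0125]
tip [ 0.5734 -0.1943  0.163 ] [0.0736 0.0009 0.068 ]
tip [ 0.5734 -0.1943  0.165 ] [0.0737 0.0009 0.066 ]
foot plate [[318.4862731  103.10471229]]
[-0.004  -0.0229  0.0115]
[-0.004   0.0244  0.0115]
```

```bash
python3 -m jog '[0.04,0.0005,0,0,0,0,0.8, 0.077,0.0005,0,0,0,0,0.8, 0.0775,0.0005,0.02,0,0,0,0.8,0.0775,0.0005,0.03,0,0,0,0.8,0.0775,0.0005,0.03,0,0,0,0.8,0.0775,0.0005,0.03,0,0,0,0.8]'
python3 - <<'E'
from h import *
p=camera('wrist'); P,r,o=tool(); print(P,o['wrist_force'])
print(px(p,[[.5734,-.1943,.165]]))
cv2.imwrite('pics/w4c.png',cv2.resize(p['frame'][230:350,240:400,::-1],None,fx=4,fy=4,interpolation=cv2.INTER_CUBIC))
s=camera('side'); u=px(s,[[.5734,-.1943,.165]])[0].astype(int); print(u)
cv2.imwrite('pics/s4c.png',cv2.resize(s['frame'][u[1]-40:u[1]+40,u[0]-50:u[0]+50,::-1],None,fx=6,fy=6,interpolation=cv2.INTER_CUBIC))
E
```

```text
time_s: 7.28
eef_pos: [0.5763, -0.1924, 0.2016]
eef_rot: [0.0, 0.975, 0.223, 0.0]
wrist_force: [0.2, -0.7, -2.7]
opening: 0.554
grasp_force: 63.5
[ 0.57656625 -0.19239419  0.20197741] [-0.20806883  0.50239022 -2.85113878]
[[318.18324702 261.97741464]]
[344 150]
```

View pics/w4c.png

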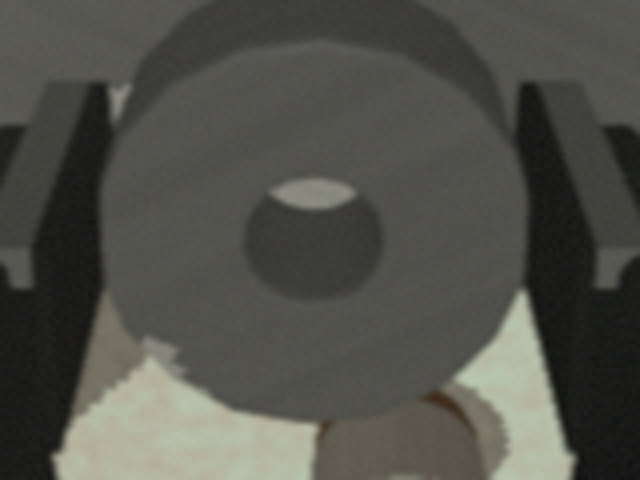

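The ring's hole is centred at frame (318,290), with the tip predicted right beneath it. I'll descend gently.

```bash
python3 -m jog '[0,0,0.004,0,0,0,0.8, 0,0,0.008,0,0,0,0.8,0,0,0.012,0,0,0,0.8,0,0,0.012,0,0,0,0.8]'; python3 -m jog '[0,0,0.004,0,0,0,0.8, 0,0,0.008,0,0,0,0.8,0,0,0.008,0,0,0,0.8]'
```

```text
time_s: 7.88
eef_pos: [0.5763, -0.1915, 0.1886]
eef_rot: [-0.0, 0.975, 0.224, -0.0]
wrist_force: [-0.9, 0.0, -2.2]
opening: 0.554
grasp_force: 63.6
time_s: 8.25
eef_pos: [0.5764, -0.1916, 0.1807]
eef_rot: [-0.0, 0.975, 0.224, -0.0]
wrist_force: [1.0, -0.5, -3.1]
opening: 0.552
grasp_force: 63.6
```

```bash
python3 -m jog '[0,0,0.006,0,0,0,0.8, 0,0,0.012,0,0,0,0.8,0,0,0.018,0,0,0,0.8,0,0,0.024,0,0,0,0.8,0,0,0.028,0,0,0,0.8,0,0,0.03,0,0,0,0.8,0,0,0.03,0,0,0,0.8]'; python3 -m jog '[0,0,0.001,0,0,0,0.8,0,0,0.002,0,0,0,0.8,0,0,0.002,0,0,0,0.8]'
```

```text
time_s: 9.12
eef_pos: [0.5766, -0.1917, 0.1512]
eef_rot: [-0.0, 0.975, 0.223, -0.0]
wrist_force: [-0.4, 0.7, -2.3]
opening: 0.552
grasp_force: 63.6
time_s: 9.5
eef_pos: [0.5766, -0.1917, 0.1493]
eef_rot: [-0.0, 0.975, 0.224, -0.0]
wrist_force: [0.8, 0.0, -3.4]
opening: 0.554
grasp_force: 63.6
```

```bash
python3 -m jog '[0,0,0.001,0,0,0,0.75,0,0,0.001,0,0,0,0.4,0,0,0.001,0,0,0,0.2,0,0,0.001,0,0,0,0.2,0,0,0.001,0,0,0,0.2]'; python3 -m jog '[0,0,-0.03,0,0,0,0.2,0,0,-0.07,0,0,0,0.1,-0.03,0,-0.11,0,0,0,0,-0.078,0,-0.11,0,0,0,0,-0.078,0,-0.11,0,0,0,0,-0.078,0,-0.11,0,0,0,0]'
python3 b.py w5.png ring_a post_foot
python3 - <<'E'
from h import *
s=camera('side'); u=px(s,[[.5734,-.1943,.125]])[0].astype(int); print(u)
a=cv2.resize(s['frame'][u[1]-40:u[1]+40,u[0]-50:u[0]+50,::-1],None,fx=6,fy=6,interpolation=cv2.INTER_CUBIC)
b=cv2.imread('pics/w5.png')
cv2.imwrite('pics/c5.png',cv2.resize(np.hstack([cv2.resize(a,(500,400)),b]),(798,280)))
E
```

```text
time_s: 10.12
eef_pos: [0.5768, -0.1918, 0.1485]
eef_rot: [0.0, 0.975, 0.224, 0.0]
wrist_force: [0.7, -0.2, -0.1]
opening: 0.801
grasp_force: 0.0
time_s: 10.88
eef_pos: [0.5067, -0.2258, 0.2585]
eef_rot: [0.0, 0.975, 0.223, 0.0]
wrist_force: [-0.4, -0.3, -0.7]
opening: 0.997
grasp_force: 0.0
tcp [ 0.5069 -0.2255  0.2582] [0.9   0.436 0.   ] 10.925
ring_a [ 0.5742 -0.1904  0.1362] 0.92 [[314.  99.]] tool [ 0.0758 -0.0023  0.122 ]
ring_a [ 0.6861 -0.3902  0.0205] 0.57 [[541.  84.]] tool [0.0895 0.2263 0.2377]
post_foot [ 0.579  -0.1941  0.1194] 0.88 [[321.  95.]] tool [0.0785 0.0032 0.1388]
[343 161]
```

View pics/c5.png

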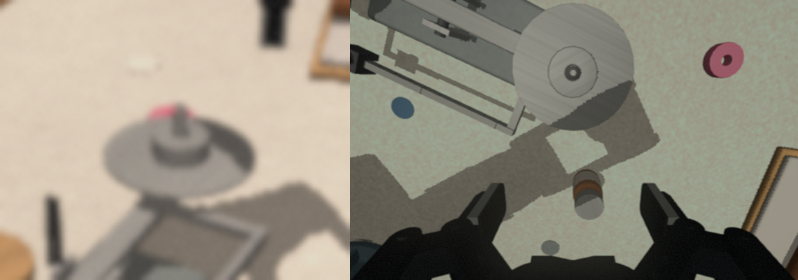

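Ring A lies flat on the plate with the post through it (frame ≈(318,99)). Next is ring B, passing high over the canister.

```bash
python3 -m jog '[0.01,-0.02,-0.04,0,0,0,0,0.03,-0.05,-0.08,0,0,0,0,0.06,-0.1,-0.09,0,0,0,0,0.09,-0.15,-0.09,0,0,0,0,0.12,-0.2,-0.09,0,0,0,0,0.15,-0.25,-0.09,0,0,0,0,0.18,-0.3,-0.09,0,0,0,0,0.21,-0.35,-0.09,0,0,0,0,0.24,-0.4,-0.09,0,0,0,0,0.265,-0.45,-0.07,0,0,0,0,0.29,-0.5,-0.03,0,0,0,0,0.309,-0.531,0.02,0,0,0,0,0.309,-0.531,0.07,0,0,0,0,0.309,-0.531,0.1,0,0,0,0,0.309,-0.531,0.1,0,0,0,0,0.309,-0.531,0.1,0,0,0,0]'
python3 b.py w6.png ring_a cup
```

```text
time_s: 13.08
eef_pos: [0.5541, 0.3875, 0.1598]
eef_rot: [-0.0, 0.975, 0.224, 0.001]
wrist_force: [0.6, -0.0, 0.5]
opening: 1.0
grasp_force: 0.0
tcp [0.5545 0.3876 0.1606] [0.9   0.436 0.004] 13.125
ring_a [0.4741 0.4156 0.0215] 0.8 [[248. 265.]] tool [-0.0606 -0.0602  0.1389]
ring_a [0.5625 0.3881 0.0177] 0.74 [[321. 188.]] tool [0.0069 0.003  0.143 ]
cup [0.4642 0.3177 0.043 ] 0.7 [[346. 332.]] tool [-0.1121  0.0236  0.1172]
```

View pics/w6.png

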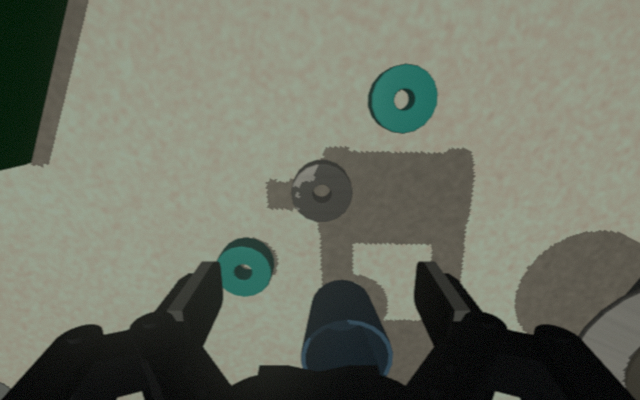

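The steel ring is at (321,190), and the turquoise ones at (403,98) and (245,268) are clear of the fingers. I'll grip the steel one.

```bash
python3 -m jog '[0.004,0.001,0.05,0,0,0,0, 0.004,0.001,0.1,0,0,0,0, 0.004,0.001,0.1235,0,0,0,0, 0.004,0.001,0.1235,0,0,0,0,0.004,0.001,0.1235,0,0,0,0.2, 0.004,0.001,0.1235,0,0,0,0.4, 0.004,0.001,0.1235,0,0,0,0.6,0.004,0.001,0.1235,0,0,0,0.8, 0.004,0.001,0.1235,0,0,0,0.8,0.004,0.001,0.1235,0,0,0,0.8]'
```

```text
time_s: 14.48
eef_pos: [0.559, 0.3885, 0.0379]
eef_rot: [-0.0, 0.975, 0.224, 0.002]
wrist_force: [-2.2, -0.4, 6.2]
opening: 0.548
grasp_force: 61.0
```

```bash
python3 -m jog '[0,0,-0.05,0,0,0,0.8,0,0,-0.11,0,0,0,0.8,-0.01,0.02,-0.17,0,0,0,0.8,-0.03,0.05,-0.23,0,0,0,0.8,-0.06,0.1,-0.27,0,0,0,0.8,-0.09,0.15,-0.28,0,0,0,0.8,-0.12,0.2,-0.28,0,0,0,0.8,-0.15,0.25,-0.28,0,0,0,0.8,-0.18,0.3,-0.28,0,0,0,0.8,-0.21,0.35,-0.28,0,0,0,0.8,-0.24,0.4,-0.28,0,0,0,0.8,-0.27,0.45,-0.26,0,0,0,0.8,-0.3,0.5,-0.24,0,0,0,0.8,-0.313,0.53,-0.2015,0,0,0,0.8,-0.313,0.53,-0.2015,0,0,0,0.8,-0.313,0.53,-0.2015,0,0,0,0.8]'
python3 b.py w7.png ring_a post_foot
python3 - <<'E'
import cv2
a=cv2.imread('pics/w7.png')
cv2.imwrite('pics/w7c.png',cv2.resize(a[50:330,190:450],None,fx=2.1,fy=2.1,interpolation=cv2.INTER_CUBIC))
E
```

```text
time_s: 16.48
eef_pos: [0.5066, -0.2254, 0.2371]
eef_rot: [0.0, 0.975, 0.223, 0.0]
wrist_force: [0.3, -0.6, -3.2]
opening: 0.538
grasp_force: 63.6
tcp [ 0.507  -0.2252  0.2377] [0.9   0.436 0.001] 16.525
ring_a [ 0.5137 -0.2248  0.2171] 0.72 [[323. 259.]] tool [0.0061 0.0025 0.0206]
ring_a [ 0.6869 -0.3876  0.0192] 0.71 [[553.  81.]] tool [0.0907 0.2243 0.219 ]
ring_a [ 0.572  -0.1904  0.1328] 0.66 [[312. 103.]] tool [ 0.0735 -0.0031  0.105 ]
post_foot [ 0.5791 -0.1919  0.1178] 0.69 [[319.  94.]] tool [0.0792 0.0013 0.12  ]
```

View pics/w7c.png

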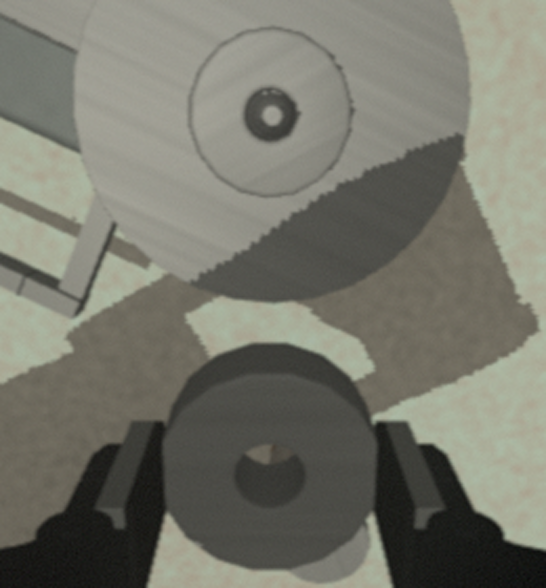

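Ring A shows around the post at crop (270,112). Held ring B's hole is at frame (318.6,276), and the post tip at (319,104.8).

```bash
python3 - <<'E'
from h import *
p=camera('wrist'); P,r,o=tool()
for zt in (.011,.015,.017):
    a=ray(p,[318.6,276],P[2]-zt)[0]; print('hole',r.inv().apply(a-P).round(4))
    b=ray(p,[[190+163/2.1,276],[190+378/2.1,276]],P[2]-zt); print(np.linalg.norm(b[0]-b[1]))
b=ray(p,[319,104.8],.165)[0]; print('tip',b.round(4),r.inv().apply(b-P).round(4))
E
```

```text
hole [0.0032 0.0007 0.011 ]
0.044662685978876536
hole [0.0009 0.0007 0.015 ]
0.04605668647790043
hole [-0.0003  0.0007  0.017 ]
0.04675368672741239
tip [ 0.5741 -0.1939  0.165 ] [0.0736 0.0011 0.073 ]
```

```bash
python3 -m jog '[0.04,0.0005,0,0,0,0,0.8, 0.074,0.0005,0,0,0,0,0.8, 0.074,0.0005,0.015,0,0,0,0.8,0.074,0.0005,0.028,0,0,0,0.8,0.074,0.0005,0.032,0,0,0,0.8,0.074,0.0005,0.036,0,0,0,0.8,0.074,0.0005,0.036,0,0,0,0.8]'
python3 -m jog '[0,0,0.004,0,0,0,0.8, 0,0,0.008,0,0,0,0.8,0,0,0.012,0,0,0,0.8,0,0,0.012,0,0,0,0.8]'
```

```text
time_s: 17.55
eef_pos: [0.573, -0.1943, 0.2003]
eef_rot: [-0.0, 0.975, 0.223, -0.0]
wrist_force: [-0.2, 0.7, -3.2]
opening: 0.54
grasp_force: 63.6
time_s: 18.05
eef_pos: [0.573, -0.1937, 0.1877]
eef_rot: [-0.0, 0.975, 0.224, -0.0]
wrist_force: [-0.1, -1.1, -3.4]
opening: 0.54
grasp_force: 63.6
```

```bash
python3 -m jog '[0,0,0.004,0,0,0,0.8, 0,0,0.008,0,0,0,0.8,0,0,0.010,0,0,0,0.8,0,0,0.010,0,0,0,0.8]'
python3 -m jog '[0,0,0.001,0,0,0,0.8,0,0,0.002,0,0,0,0.8,0,0,0.002,0,0,0,0.8]'
```

```text
time_s: 18.55
eef_pos: [0.5731, -0.1938, 0.178]
eef_rot: [-0.0, 0.975, 0.223, -0.0]
wrist_force: [0.2, -0.4, -3.7]
opening: 0.544
grasp_force: 63.6
time_s: 18.92
eef_pos: [0.5732, -0.1939, 0.1763]
eef_rot: [-0.0, 0.975, 0.223, -0.0]
wrist_force: [0.0, 0.2, -3.6]
opening: 0.541
grasp_force: 63.6
```

```bash
python3 -m jog '[0,0,0.001,0,0,0,0.75,0,0,0.001,0,0,0,0.4,0,0,0.001,0,0,0,0.2,0,0,0.001,0,0,0,0.2,0,0,0.001,0,0,0,0.2]'; python3 -m jog '[0,0,-0.03,0,0,0,0.2,0,0,-0.06,0,0,0,0.1,-0.03,0,-0.08,0,0,0,0,-0.074,0,-0.08,0,0,0,0,-0.074,0,-0.08,0,0,0,0,-0.074,0,-0.08,0,0,0,0]'
python3 b.py w8.png ring_a post_foot
cat > k.py <<'E'
from h import *
for c in ('top','side'):
    p=camera(c)
    for n in ['knob_top','poise','post_foot','load_top','ring_a']:
        for d in spot_in(p,n):
            x=d['xyz']
            if n!='ring_a' or abs(x[1]+.19)<.05: print(c,n,np.round(x,4),round(d['confidence'],2),px(p,x)[0].round(1))
E
python3 k.py; python3 - <<'E'
import cv2
a=cv2.imread('pics/w8.png')
cv2.imwrite('pics/w8c.png',a)
E
```

```text
time_s: 19.55
eef_pos: [0.5734, -0.194, 0.1755]
eef_rot: [0.0, 0.975, 0.223, 0.0]
wrist_force: [0.7, 0.7, 0.6]
opening: 0.805
grasp_force: 0.0
time_s: 20.3
eef_pos: [0.5069, -0.2262, 0.2555]
eef_rot: [0.0, 0.975, 0.223, 0.0]
wrist_force: [0.3, -0.4, -0.5]
opening: 1.001
grasp_force: 0.0
tcp [ 0.5072 -0.226   0.2554] [0.9   0.436 0.   ] 20.35
ring_a [ 0.5713 -0.1961  0.1522] 0.68 [[319. 108.]] tool [0.0707 0.001  0.1032]
ring_a [ 0.6869 -0.3887  0.0197] 0.67 [[541.  82.]] tool [0.0908 0.2247 0.2357]
ring_a [ 0.5678 -0.1999  0.1324] 0.54 [[321. 114.]] tool [0.0659 0.0029 0.123 ]
post_foot [ 0.5813 -0.1904  0.1166] 0.66 [[317.  90.]] tool [0.0822 0.0002 0.1388]
top knob_top [0.4665 0.0493 0.0927] 0.64 [312.8 220.6]
top poise [0.4643 0.05   0.092 ] 0.4 [312.6 221.5]
top post_foot [ 0.5845 -0.1778  0.1143] 0.73 [399.5 173.7]
top load_top [0.5383 0.135  0.0843] 0.62 [281.  194.5]
top ring_a [ 0.5699 -0.1937  0.1584] 0.66 [409.3 175.5]
top ring_a [ 0.5572 -0.1794  0.1311] 0.5 [401.7 182.7]
side knob_top [0.4636 0.0596 0.0892] 0.54 [334.1 228.4]
side poise [ 0.5448 -0.0302  0.0851] 0.33 [324.5 202.9]
side post_foot [ 0.558  -0.1791  0.1153] 0.88 [345.8 168.2]
side load_top [0.5445 0.1549 0.0938] 0.88 [287.6 237.2]
side ring_a [ 0.5649 -0.1844  0.1582] 0.7 [345.  154.3]
side ring_a [ 0.5576 -0.1777  0.1177] 0.28 [345.8 167.7]
```

View pics/w8c.png

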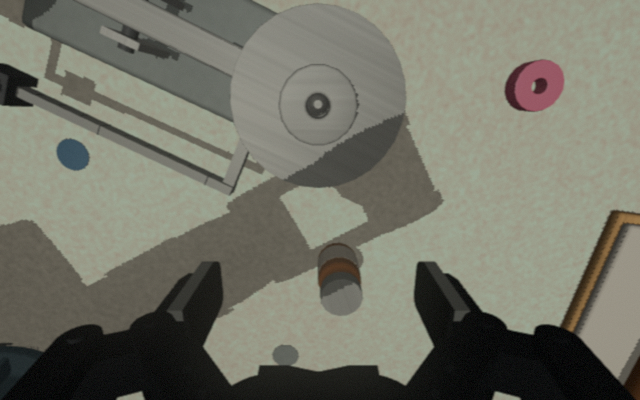

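Both rings sit on the post: the ring face is at (318,105) with the post tip inside, and its top is at z≈0.156, which matches fully down. All 10 views are used, so everything from here is numeric. Next I'll check how well each camera can measure the beam tilt, and where the wrist camera sits.

```bash
python3 - <<'E'
from h import *
P,r,o=tool(); print(o['q'])
w=camera('wrist'); E=np.array(w['extrinsics']); print('cam in tool',r.inv().apply(E[:3,3]-P).round(3),'look',r.inv().apply(-E[:3,2]).round(3), np.array(w['mtx']).round(0).tolist())
for c in ('side','top','wrist'):
    p=camera(c); E=np.array(p['extrinsics']); print(c,E[:3,3].round(2))
    for X in ([.5735,-.194,.165],[.5735,-.194,.152],[.47,.05,.132],[.47,.04,.132],[.567,.125,.089],[.567,.125,.102],[.556,-.034,.12]): print(X,px(p,X)[0].round(1))
    if c!='wrist': np.save('ref_'+c,p['frame'])
E
```

```text
[-6.33782259e-01  1.36912633e-01  1.65920196e+00  7.33945732e-06
  1.34540989e+00  4.86247928e-01]
cam in tool [ 0.078  0.    -0.117] look [-0.301 -0.     0.954] [[331.0, 0.0, 318.0], [0.0, 331.0, 201.0], [0.0, 0.0, 1.0]]
side [-0.03  0.96  0.91]
[0.5735, -0.194, 0.165] [344.1 150.2]
[0.5735, -0.194, 0.152] [344. 154.]
[0.47, 0.05, 0.132] [333.9 212.6]
[0.47, 0.04, 0.132] [335.8 210.6]
[0.567, 0.125, 0.089] [286.9 229.4]
[0.567, 0.125, 0.102] [286.7 225.5]
[0.556, -0.034, 0.12] [321.7 190.8]
top [ 0.37 -0.    1.08]
[0.5735, -0.194, 0.165] [409.9 173.5]
[0.5735, -0.194, 0.152] [408.9 174.6]
[0.47, 0.05, 0.132] [311.7 217.7]
[0.47, 0.04, 0.132] [315.7 217.7]
[0.567, 0.125, 0.089] [284.6 183.6]
[0.567, 0.125, 0.102] [284.  182.6]
[0.556, -0.034, 0.12] [344.4 184.7]
wrist [ 0.58 -0.19  0.37]
[0.5735, -0.194, 0.165] [317.4 103. ]
[0.5735, -0.194, 0.152] [317.4 102.7]
[0.47, 0.05, 0.132] [-70.3  82.7]
[0.47, 0.04, 0.132] [-54.9  89.4]
[0.567, 0.125, 0.089] [-98.4 -97.2]
[0.567, 0.125, 0.102] [-122.  -108.2]
[0.556, -0.034, 0.12] [94.4 19.5]
```

```bash
python3 -m jog '[0.015,-0.045,0,0,0,0.1,0.2,0.03,-0.09,0,0,0,0.2,0.5,0.045,-0.14,0,0,0,0.3,0.5,0.06,-0.19,0,0,0,0.4,0.5,0.075,-0.235,0,0,0,0.45,0.5,0.087,-0.2645,0,0,0,0.45,0.5,0.087,-0.2645,0,0,0,0.45,0.5,0.087,-0.2645,0,0,0,0.45,0.5]'
python3 b.py w9.png knob_top poise load_top canister
cat > s.py <<'E'
from h import *
import sys
# shift of canister/post patches in side view vs reference (beam -0.08): mean of n frames
def mean(c,n=8): return np.mean([camera(c)['frame'].astype(np.float32) for _ in range(n)],0)
def gray(a): return cv2.cvtColor(a.astype(np.float32)/255,cv2.COLOR_RGB2GRAY)
B={'can':(268,186,308,240),'ring':(322,140,368,178)}
def shift(ref,cur,b):
    x0,y0,x1,y1=b; best=None
    for d0 in np.arange(-9,9.1,1.5):
        M=np.float32([[1,0,0],[0,1,d0]])
        try: cc,M=cv2.findTransformECC(ref[y0:y1,x0:x1],cur[y0-12:y1+12,x0-12:x1+12],np.float32([[1,0,12],[0,1,12+d0]]),cv2.MOTION_TRANSLATION,(3,60,1e-5))
        except cv2.error: continue
        if best is None or cc>best[0]: best=(cc,M[0,2]-12,M[1,2]-12)
    return best
if __name__=='__main__':
    cur=gray(mean('side'))
    if sys.argv[1]=='ref': np.save('sref',cur)
    else:
        ref=np.load('sref.npy')
        for k,b in B.items(): print(k,np.round(shift(ref,cur,b),3))
        b=shift(ref,cur,B['can']); print('angle by canister',-.08-b[2]/3.95*.08 )
E
python3 s.py ref; python3 s.py x
python3 - <<'E'
from h import *
from s import *
# stability vs start reference frame
a=gray(cv2.imread('pics/side0.png')[:,:,::-1]); print([np.round(shift(np.load('sref.npy'),a,b),3) for b in B.values()])
E
```

```text
time_s: 22.25
eef_pos: [0.4699, 0.0494, 0.2554]
eef_rot: [0.0, 1.0, 0.001, 0.0]
wrist_force: [-0.9, -0.8, -0.0]
opening: 0.501
grasp_force: 0.0
tcp [0.4699 0.049  0.2553] [1. 0. 0.] 22.3
knob_top [0.476  0.0517 0.087 ] 0.64 [[315. 182.]] tool [ 0.0061 -0.0027  0.1683]
knob_top [0.564  0.1067 0.1889] 0.2 [[206.  64.]] tool [ 0.0941 -0.0577  0.0664]
poise [0.4791 0.0497 0.0886] 0.68 [[317. 179.]] tool [ 0.0092 -0.0007  0.1667]
load_top [0.5338 0.0881 0.091 ] 0.74 [[271. 115.]] tool [ 0.0639 -0.0391  0.1643]
canister [0.5646 0.1067 0.1885] 0.92 [[206.  63.]] tool [ 0.0947 -0.0577  0.0668]
can [ 0.995 -0.135  0.056]
ring [ 1.    -0.028  0.025]
angle by canister -0.08113985
[array([ 0.995, -0.111,  0.06 ]), array([ 0.555, 11.551,  9.319])]
```

```bash
python3 - <<'E'
from h import *
p=camera('wrist'); g=p['frame'].max(2); 
m=(g<45).astype(np.uint8); m[230:]=0
n,l,st,c=cv2.connectedComponentsWithStats(m)
for i in range(1,n):
    if st[i,4]>60: print(st[i],c[i].round(1))
q=px(p,[[.47,.05,.132],[.475,.05,.132],[.475,.05,.094]]); print(q)
sub=g[130:230,285:350]; print(sub[::5,::4])
E
```

```text
[  0   0  22  13 217] [9.3 5.6]
[422   0  39  35 566] [438.   16.4]
[541  80  22 101 373] [551.8 129.1]
[  39  153   64   62 1378] [ 79.2 177.4]
[   4  161   63   60 2463] [ 32.1 186.8]
[309 168  22   7  81] [321.6 170.7]
[300 179  25  33 590] [311.6 194.7]
[[317.73408264 203.71378242]
 [317.72854533 197.43008976]
 [317.76110953 184.75296207]]
[[150 107  84  86  90 121 118 118 136 135 134  86  85  98  94  99 102]
 [156 134 158 112 108 173 175 166 170 167 160 105 104 106 106 103 105]
 [158 129 166 113 111 170 170 170 164 163 162 106 110 110 108 109 105]
 [156 130 170 112 107 108 107 108 144 123 109 105 108 106 106 100 109]
 [155 114 168 110 110 107 108 108 136 112 106 104 108 107 105 104 104]
 [153 101 164 105 108 109 109 105 109 107 110 104 106 107 110 110 106]
 [ 95  94 162 106 109 110 110 108 104 104 106 105 108 105 107 105 103]
 [ 92  89 167 109 109 110 110 110 104 104 108 109 106 108 105 108 106]
 [ 92  84 177 165  46  46  45  45  42  44  42  42 105 107 105 106 105]
 [ 91  75 171 130  54  50  50  50  51  51  47  49 105 104 104 106 107]
 [ 79  71  67  62  51  54  43  37  37  47  48  49  63  65  62  60  63]
 [137  98  96  70  54  41  37  39  37  37  48  46  76  78  77  77  77]
 [175 173 173 139  64  38  39  40  39  40  51  49 101 101 103 130 156]
 [174 169 172 146  41  41  40  40  38  37  50  50 107 109 110 141 165]
 [172 172 175 146  42  41  42  41  38  42  49  51 110 107 111 138 164]
 [170 167 166 171  42  43  44  42  41 106 109 109 109 110 106 175 176]
 [172 168 171 171 143  39  41  41 135 112 108 110 105 101 106 167 163]
 [172 173 168 170 170 167 170 171 162 110  69  63  65  65  82 122 176]
 [173 167 168 171 168 165 169 170 163  72  65  66  64  64  87 101 114]
 [174 174 172 168 166 168 171 172 151  67  64  65  65  66  87 105 124]]
```

```bash
python3 -m jog '[0.001,-0.0055,0.05,0,0,0,0.5,0.001,-0.0055,0.09,0,0,0,0.5,0.001,-0.0055,0.113,0,0,0,0.5,0.001,-0.0055,0.113,0,0,0,0.5]'
python3 -m jog '[0,0.006,0,0,0,0,0.5,0,0.012,0,0,0,0,0.5,0,0.018,0,0,0,0,0.5,0,0.024,0,0,0,0,0.5]'
python3 s.py x
```

```text
time_s: 23.85
eef_pos: [0.4692, 0.0555, 0.1406]
eef_rot: [-0.0, 1.0, 0.0, -0.002]
wrist_force: [-0.1, 0.2, -0.0]
opening: 0.498
grasp_force: 0.0
time_s: 24.35
eef_pos: [0.4713, 0.0309, 0.143]
eef_rot: [-0.0, 1.0, 0.0, 0.001]
wrist_force: [0.8, 1.8, 1.1]
opening: 0.501
grasp_force: 1.0
can [ 0.995 -0.125  0.057]
ring [  0.875   5.096 -17.512]
angle by canister -0.0811458
```

Contact shows the expected ~1.5 N. I'll push further, back off and read the angle.

```bash
python3 -m jog '[0,0.008,0,0,0,0,0.5,0,0.016,0,0,0,0,0.5,0,0.024,0,0,0,0,0.5,0,0.032,0,0,0,0,0.5,0,0.040,0,0,0,0,0.5,0,0.040,0,0,0,0,0.5,0,0.028,0,0,0,0,0.5,0,0.028,0,0,0,0,0.5]'
python3 s.py x; python3 b.py w10.png knob_top
```

```text
time_s: 25.75
eef_pos: [0.4705, 0.0043, 0.1421]
eef_rot: [-0.0, 1.0, 0.001, -0.0]
wrist_force: [-0.5, -0.4, -0.1]
opening: 0.501
grasp_force: 0.0
can [ 0.989 -0.34  -2.204]
ring [0.883 9.466 6.825]
angle by canister -0.035366554
tcp [0.4708 0.0032 0.1423] [1.    0.001 0.   ] 26.2
knob_top [ 0.4774 -0.0023  0.1033] 0.95 [[329. 242.]] tool [0.0066 0.0055 0.039 ]
```

```bash
python3 -m jog '[0,0,0,0,0,0,0.5,0,0,0,0,0,0,0.5,0,0,0,0,0,0,0.5,0,0,0,0,0,0,0.5,0,0,0,0,0,0,0.5,0,0,0,0,0,0,0.5,0,0,0,0,0,0,0.5,0,0,0,0,0,0,0.5]'
python3 s.py x
```

```text
time_s: 27.25
eef_pos: [0.4708, 0.0033, 0.1423]
eef_rot: [0.0, 1.0, 0.0, 0.0]
wrist_force: [-0.0, -0.1, -0.4]
opening: 0.496
grasp_force: 0.0
can [ 0.988 -0.34  -2.248]
ring [0.883 9.478 6.846]
angle by canister -0.034467753
```

```bash
python3 -m jog '[0,0.006,0,0,0,0,0.5,0,0.012,0,0,0,0,0.5,0,0.015,0,0,0,0,0.5,0,0.018,0,0,0,0,0.5,0,0.020,0,0,0,0,0.5,0,0.020,0,0,0,0,0.5,0,0.009,0,0,0,0,0.5,0,0.009,0,0,0,0,0.5]'
python3 -m jog '[0,0,-0.03,0,0,0,0.4,0,0,-0.08,0,0,0,0.4,0,0,-0.12,0,0,0,0,-0.06,0,-0.16,0,0,0,0,-0.12,0,-0.16,0,0,0,0,-0.12,0,-0.16,0,0,0,0,-0.12,0,-0.16,0,0,0,0,-0.12,0,-0.16,0,0,0,0,-0.12,0,-0.16,0,0,0,0,-0.12,0,-0.16,0,0,0,0,-0.12,0,-0.16,0,0,0,0,-0.12,0,-0.16,0,0,0,0]'
python3 s.py x; python3 k.py
python3 - <<'E'
from h import *
from s import *
c=camera('side')
a=gray(cv2.imread('pics/side0.png')[:,:,::-1]); cur=gray(mean('side')); 
for b in [(268,186,308,215),(268,215,308,240),(268,186,308,240)]: print(np.round(shift(a,cur,b),3))
# arm gone from ring? whole post+ring region vs top
np.save('cur1',cur)
p=px(c,[[.5735,-.194,.153],[.474,-.01,.139]]);print(p)
t=gray(mean('top')); t0=gray(np.load('ref_top.npy'))
for b in [(380,155,440,205),(262,155,312,205)]: print('top',np.round(shift(t0,t,b),3))
E
```

```text
time_s: 28.65
eef_pos: [0.4706, -0.0048, 0.1422]
eef_rot: [-0.0, 1.0, 0.001, -0.0]
wrist_force: [0.7, -0.4, 0.0]
opening: 0.502
grasp_force: 0.0
time_s: 30.15
eef_pos: [0.3508, -0.0058, 0.3022]
eef_rot: [-0.0, 1.0, 0.0, -0.0]
wrist_force: [-0.2, 0.4, 0.1]
opening: 1.001
grasp_force: 0.0
can [ 0.984 -0.393 -3.051]
ring [ 0.755  7.309 13.438]
angle by canister -0.018216062
top knob_top [ 0.4662 -0.0057  0.0954] 0.65 [333.8 220.4]
top post_foot [ 0.5711 -0.1938  0.1039] 0.56 [405.2 179.5]
top load_top [0.5359 0.1358 0.0991] 0.96 [279.9 194.5]
top ring_a [ 0.5681 -0.192   0.1502] 0.73 [408.  176.9]
side knob_top [0.4612 0.0028 0.0946] 0.61 [345.3 215.6]
side poise [0.468  0.0061 0.0928] 0.54 [342.4 216. ]
side poise [ 0.5439 -0.0187  0.0815] 0.38 [322.7 206.2]
side post_foot [ 0.5581 -0.1787  0.1041] 0.65 [345.6 171.4]
side post_foot [ 0.5467 -0.0191  0.0831] 0.48 [321.9 205.3]
side load_top [0.5472 0.1545 0.1051] 0.63 [286.7 233.3]
side ring_a [ 0.5593 -0.1794  0.119 ] 0.62 [345.5 166.9]
side ring_a [ 0.5657 -0.1823  0.1472] 0.45 [344.4 157.8]
[ 0.98  -0.389 -3.065]
[ 0.993 -0.32  -3.08 ]
[ 0.984 -0.396 -3.064]
[[343.96668086 153.6768783 ]
 [343.78103478 198.25242583]]Traceback (most recent call last):
  File "<stdin>", line 10, in <module>
    return _wrapfunc(a, 'round', decimals=decimals, out=out)
    return _wrapit(obj, method, *args, **kwds)
    result = getattr(arr, method)(*args, **kwds)
TypeError: unsupported operand type(s) for *: 'NoneType' and 'float'
```

```bash
cat > m.py <<'E'
from h import *
from s import mean,gray
p=camera('side'); cur=gray(mean('side',10)); r1=gray(np.load('ref_side.npy')); r0=np.load('sref.npy')
def box(pts,m): 
    q=px(p,pts); return (*np.floor(q.min(0)-m).astype(int),*np.ceil(q.max(0)+m).astype(int))
def poly(X,rad,z0,z1):
    a=np.linspace(0,6.28,24,endpoint=False); return np.array([[X[0]+rad*np.cos(t),X[1]+rad*np.sin(t),z] for t in a for z in (z0,z1)])
def est(name,ref,X,rad,z0,z1,sgn):
    pts=poly(X,rad,z0,z1); b=box(pts,3); x0,y0,x1,y1=b
    mask=np.zeros(ref.shape,np.uint8); cv2.fillConvexPoly(mask,cv2.convexHull(px(p,pts).astype(np.float32)).astype(np.int32),255); mask=cv2.dilate(mask,np.ones((3,3)))
    sc=px(p,[[*X,z0],[*X,z0+sgn*.0128]]); sc=sc[1,1]-sc[0,1]
    T=ref[y0:y1,x0:x1]; mk=(mask[y0:y1,x0:x1]>0)
    res=[]
    from scipy.ndimage import shift as sh
    from scipy.optimize import minimize
    def f(d):
        c=sh(cur[y0-14:y1+14,x0-14:x1+14],(-d[1],-d[0]),order=1)[14:-14,14:-14]
        A=T[mk]-T[mk].mean();B=c[mk]-c[mk].mean(); return 1-(A@B)/np.sqrt((A@A)*(B@B))
    o=min((minimize(f,[0,sc*k],method='Nelder-Mead') for k in (0.4,.8,1.1,1.5)),key=lambda o:o.fun)
    print(name,'cc',round(1-o.fun,3),o.x.round(2),'full',round(sc,2),'angle',round(-.08+.08*o.x[1]/sc,4))
C=[.5646,.1067]
est('canister',r0,C,.041,.089,.2,1); est('lid',r0,C,.041,.16,.2,1); est('canister1',r1,C,.041,.089,.2,1)
est('plate',r0,[.567,.125],.066,.087,.09,1)
est('rings',r1,[.5738,-.194],.025,.115,.16,-1); est('ring+post',r1,[.5738,-.194],.025,.12,.167,-1); est('wplate',r1,[.5738,-.194],.066,.113,.157,-1)
E
python3 m.py
```

```text
canister cc 0.98 [-0.24 -3.15] full -3.86 angle -0.0147
lid cc 0.977 [-0.29 -3.21] full -4.11 angle -0.0175
canister1 cc 0.979 [-0.24 -3.15] full -3.86 angle -0.0147
plate cc 0.98 [-0.23 -3.09] full -3.87 angle -0.0161
rings cc 0.985 [-0.48  2.72] full 3.61 angle -0.0196
ring+post cc 0.989 [-0.5   2.59] full 3.62 angle -0.0229
wplate cc 0.935 [-0.65  2.7 ] full 3.61 angle -0.02
```

All patches agree at about −0.017 rad, which means roughly 4 mm more. I'll go back and push that much.

```bash
python3 -m jog '[0.06,0,0,0,0,0,0.5,0.12,0,0,0,0,0,0.5,0.12,0,0.05,0,0,0,0.5,0.12,0,0.1,0,0,0,0.5,0.12,0,0.14,0,0,0,0.5,0.12,0,0.16,0,0,0,0.5,0.12,0.006,0.16,0,0,0,0.5,0.12,0.01,0.16,0,0,0,0.5,0.12,0.012,0.16,0,0,0,0.5,0.12,0.014,0.16,0,0,0,0.5,0.12,0.0157,0.16,0,0,0,0.5,0.12,0.0157,0.16,0,0,0,0.5,0.12,0.004,0.16,0,0,0,0.5,0.12,0.004,0.16,0,0,0,0.5]'
python3 -m jog '[0,0,-0.03,0,0,0,0.4,0,0,-0.08,0,0,0,0.4,0,0,-0.12,0,0,0,0,-0.06,0,-0.16,0,0,0,0,-0.12,0,-0.16,0,0,0,0,-0.12,0,-0.16,0,0,0,0,-0.12,0,-0.16,0,0,0,0,-0.12,0,-0.16,0,0,0,0,-0.12,0,-0.16,0,0,0,0,-0.12,0,-0.16,0,0,0,0,-0.12,0,-0.16,0,0,0,0,-0.12,0,-0.16,0,0,0,0]'
python3 m.py; python3 k.py |grep -v poise
```

```text
time_s: 34.3
eef_pos: [0.4705, -0.0088, 0.1421]
eef_rot: [-0.0, 1.0, 0.001, -0.0]
wrist_force: [0.6, 0.4, 0.4]
opening: 0.501
grasp_force: 0.0
time_s: 35.8
eef_pos: [0.3508, -0.0098, 0.3022]
eef_rot: [-0.0, 1.0, 0.0, -0.0]
wrist_force: [0.0, 0.2, -0.2]
opening: 0.999
grasp_force: 0.0
canister cc 0.975 [-0.31 -3.84] full -3.86 angle -0.0004
lid cc 0.972 [-0.35 -3.9 ] full -4.11 angle -0.0042
canister1 cc 0.975 [-0.31 -3.84] full -3.86 angle -0.0004
plate cc 0.973 [-0.34 -3.78] full -3.87 angle -0.0018
rings cc 0.978 [-0.59  3.37] full 3.61 angle -0.0054
ring+post cc 0.983 [-0.62  3.2 ] full 3.62 angle -0.0094
wplate cc 0.931 [-0.73  3.28] full 3.61 angle -0.0073
top knob_top [0.4601 0.3237 0.0342] 0.49 [215.9 225.8]
top knob_top [ 0.4669 -0.0111  0.0976] 0.44 [335.9 220.1]
top post_foot [ 0.5701 -0.1914  0.0998] 0.73 [404.  180.2]
top post_foot [0.4616 0.3262 0.0348] 0.57 [215.  225.3]
top load_top [0.5375 0.1358 0.0995] 0.73 [279.9 193.8]
top ring_a [ 0.5672 -0.1921  0.1465] 0.72 [407.8 177.6]
side knob_top [ 0.4656 -0.0029  0.0949] 0.46 [344.9 213.9]
side post_foot [ 0.5578 -0.1817  0.1019] 0.9 [346.2 171.6]
side load_top [0.545  0.155  0.1065] 0.78 [287.3 233.3]
side ring_a [ 0.565  -0.1821  0.143 ] 0.66 [344.5 159.1]
```

Side-view estimates put the beam within a few mrad of level, but their bias is uncertain. A slanted wrist view of the rail against the fixed base edges will give an independent check.

```bash
python3 -m jog '[0.002,0.005,0.02,0,0.15,0,0,0.004,0.01,0.04,0,0.3,0,0,0.006,0.015,0.06,0,0.45,0,0,0.008,0.02,0.08,0,0.6,0,0,0.01,0.02,0.1,0,0.75,0,0,0.01,0.02,0.1,0,0.8,0,0,0.01,0.02,0.1,0,0.8,0,0,0.01,0.02,0.1,0,0.8,0,0]'
python3 - <<'E'
from h import *
from s import gray
ps=[camera('wrist') for _ in range(8)]; p=ps[0]
import pickle; m=np.mean([q['frame'].astype(np.float32) for q in ps],0); pickle.dump((p,m),open('w11.pkl','wb'))
cv2.imwrite('pics/w11.png',m[:,:,::-1])
g=(gray(m)*255).astype(np.uint8)
L=cv2.createLineSegmentDetector().detect(g)[0][:,0]
print(np.array(p['distortion']).round(3))
E=np.array(p['extrinsics']); print(E[:3,3].round(3))
pr=lambda n,X:print(n,px(p,X).round(1).tolist())
pr('rail z.09',[[.47,.07,.09],[.47,-.15,.09]]); pr('base front top',[[.516,.075,.034],[.516,-.153,.034]]); pr('base front bot',[[.516,.086,.0],[.516,-.154,.0]]); pr('beam',[[.57,.1,.08],[.57,-.16,.08]])
for l in L:
    d=l[2:]-l[:2]
    if np.hypot(*d)>60 and abs(d[1])<.3*abs(d[0]): print(l.round(1),round(d[1]/d[0],4))
E
```

```text
time_s: 37.95
eef_pos: [0.3973, -0.0369, 0.2321]
eef_rot: [-0.003, 0.929, 0.002, 0.371]
wrist_force: [-0.5, 1.3, -0.7]
opening: 0.999
grasp_force: 0.0
[-0.  0.  0.  0.  0.]
[ 0.373 -0.038  0.37 ]
rail z.09 [[198.6, 241.1], [446.6, 241.7]]
base front top [[217.5, 218.2], [424.8, 218.6]]
base front bot [[216.2, 229.4], [417.5, 229.8]]
beam [[188.6, 153.5], [437.0, 153.8]]
[318.1 260.1 431.9 260. ] -0.0005
[423.1 250.2 306.9 250.9] -0.0066
[268.1 251.3 186.9 252. ] -0.0086
[223.1 139.8 301.9 139.1] -0.0087
[419.4 227.3 303.2 228.5] -0.01
[333.1 138.8 411.9 138.3] -0.0066
[306.9 246.4 451.9 245.4] -0.0069
[413.1 266.2 319.4 266.2] 0.0004
[184.4 247.2 269.4 246.8] -0.0042
[408.1 141.2 231.9 142.7] -0.0085
[306.9 238.1 420.6 236.9] -0.0098
[226.9 160.8 413.1 159.6] -0.0067
[406.9 182.1 331.9 182.1] -1e-04
[295.6 218.9 421.9 218. ] -0.0073[ WARN:0@1.745] global loadsave.cpp:1063 imwrite_ Unsupported depth image for selected encoder is fallbacked to CV_8U.
```

```bash
python3 -m jog '[0,0,0,0,0,0,0,0,0,0,0,0,0,0,0,0,0,0,0,0,0,0,0,0,0,0,0,0]'
python3 - <<'E'
from h import *
from s import gray
p=camera('wrist'); m=np.mean([camera('wrist')['frame'].astype(np.float32) for _ in range(10)],0); q=camera('wrist')
print(np.abs(np.array(p['extrinsics'])-q['extrinsics']).max())
g=gray(m)*255
def edges(X0,X1,w=14):
    # 3D nominal line -> find strongest gradient peaks per column; return profile of edges via averaged strips
    a,b=px(p,[X0,X1]); L=cv2.createLineSegmentDetector().detect(g.astype(np.uint8))[0][:,0]
    out=[]
    for l in L:
        if l[0]>l[2]: l=l[[2,3,0,1]]
        d=l[2:]-l[:2]
        if d[0]>40 and abs(d[1])<.1*d[0]:
            c=(l[:2]+l[2:])/2; y=np.interp(c[0],[a[0],b[0]],[a[1],b[1]])
            if abs(c[1]-y)<w and a[0]-25<l[0] and l[2]<b[0]+25: out.append((l,c[1]-y))
    return out
def slope(X0,X1,a):  # world slope solving: rotate end heights by beam angle a, yaw handled by base
    u,v=px(p,[X0,X1]); return (v[1]-u[1])/(v[0]-u[0])
for n,X0,X1,dz in (('rail',[.47,.07,.09],[.47,-.15,.09],1),('basefront',[.516,.08,.034],[.516,-.15,.034],0),('baseback',[.626,.08,.034],[.626,-.15,.034],0),('beam',[.57,.1,.08],[.57,-.16,.08],1)):
    s0=slope(X0,X1,0); Y=np.array(X1)-X0
    ky=(slope(X0,[X1[0]+.001*abs(Y[1])/.01*.1,X1[1],X1[2]],0)-s0)/.01
    ka=(slope(X0,[X1[0],X1[1],X1[2]-.01*abs(Y[1])],0)-s0)/.01
    print(n,'nominal slope',round(s0,4),'per rad yaw(+x at -y end)',round(ky,3),'per rad beam',round(ka,3))
    for l,d in edges(X0,X1): print('   ',l.round(1),round((l[3]-l[1])/(l[2]-l[0]),4),round(d,1))
E
```

```text
time_s: 38.85
eef_pos: [0.3976, -0.0372, 0.2325]
eef_rot: [-0.003, 0.929, 0.002, 0.371]
wrist_force: [-0.1, -0.6, 0.1]
opening: 1.003
grasp_force: 0.0
4.5408511342692835e-05
rail nominal slope 0.002 per rad yaw(+x at -y end) -0.952 per rad beam 0.329
    [305.6 251.2 448.1 250.3] -0.0068 8.6
    [186.9 252.2 266.9 251.7] -0.0068 10.1
    [216.8 227.7 268.  229.3] 0.0322 -13.4
    [305.6 246.9 451.9 245.5] -0.0096 4.0
    [184.4 247.7 269.4 247. ] -0.008 5.5
    [306.9 238.3 419.4 237.3] -0.0093 -4.3
basefront nominal slope 0.0017 per rad yaw(+x at -y end) -0.922 per rad beam 0.392
    [304.4 228.9 419.4 227.3] -0.0136 9.0
    [216.8 227.7 268.  229.3] 0.0322 9.6
    [223.1 219.3 266.9 219.2] -0.0036 0.4
    [294.4 219.3 421.9 218.2] -0.0086 -0.3
baseback nominal slope 0.0003 per rad yaw(+x at -y end) -0.814 per rad beam 0.612
    [223.1 140.3 300.6 139.3] -0.0129 2.1
    [333.1 139.4 409.4 138.3] -0.0138 1.1
    [304.4 142.2 406.9 142.1] -0.0003 4.4
    [233.1 143.6 303.1 142.6] -0.0137 5.4
beam nominal slope 0.0006 per rad yaw(+x at -y end) -0.836 per rad beam 0.567
    [304.4 142.2 406.9 142.1] -0.0003 -12.2
    [225.6 161.3 411.9 159.7] -0.0087 6.2
    [233.1 143.6 303.1 142.6] -0.0137 -11.2
```

Rail and beam edges run parallel to the base edges in this view, giving a beam angle of 0 ± 0.003 rad. That agrees with the side view. The arm is clear of everything, so I'm handing in.

```bash
python3 -c "
from bench import *
print(hand_in())"
```

```text
the job is handed in; nothing more can be done
None
```

I handed the job in at about 39 s of the 72 s limit: both rings are fully down on the post, and the beam floats level to within about 0.003 rad by my camera measurements, with the arm clear of everything (no verdict was returned).

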